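Clamp a gearbox in a quick clamp and flip its over-centre lever

ROBOT

A 6-joint arm with a two-finger parallel gripper is mounted at the origin on a cart in front of the work surface, level with it; the furniture and walls round the work are solid. World frame = base frame: x ahead of the robot, y to its left, z up, the work surface at z = 0. Lengths are in m, angles in rad, forces in N, time in s.
With the tool pointing down it reaches from about 0.4 to 0.825 m from the base axis. Payload 7 kg.
Tool frame: the origin (TCP) lies at the very end of the fingers, on their centre line; the grasp point (between the pads) lies arm.grip_depth behind it (arm.grip_depth is the distance from the TCP to the grasp point, in m); z points along the fingers, y is the line along which they close (so a half turn about z gives the same grasp; the last joint's range is limited). The gripper opens to 85 mm and grips with 20 to 120 N. Pads are 22 mm wide; open, the fingers measure 114 mm over their backs; the gripper's body (76 mm by 85 mm) begins 54 mm behind the grasp point. The pads swing forward as they close: fully open they stand 13 mm farther back than shut.
Start: joints at [-0.817, 0.359, 0.012, 0, -1.224, -0.288], TCP at [0.303, -0.603, 0.231] pointing down, gripper open.
Joint ranges: [-3.07, 3.07], [-1.43, 2.12], [-1.02, 1.25], [-3.03, 1.67], [-3.05, -0], [-3.03, 3.03]. Speed limits (rad/s): [2.39, 2.39, 3.01, 3.14, 3.14, 3.14].

INTERFACE

Orientations are given as a unit quaternion [x, y, z, w].
In Python, from bench import arm, claw, solver, viewer gives the robot as it stands. Calls block until the motion is done:
- arm.move_ptp(position, orientation): joint-space move of the TCP to a pose.
- arm.move_straight(position, rot=None, feed=0.15, guard=None): straight line of the TCP; rot=None keeps the orientation; feed is the mean speed in m/s. With guard (N) it stops when the force on the tool has changed by that much, and returns True; else False.
- arm.move_j(angles): joint-space move.
- claw.set_gripper(opening, force=None): opening from 0.0 (shut) to 1.0 (fully open); force is the grip in N (None keeps the last); returns when the fingers have stopped.
- arm.pause(seconds).
- solver.inverse_kinematics(position, orientation): joint angles nearest the present ones, or None.
- viewer.read_camera(name): name is "scene" or "top" or "wrist"; returns a dict with "img" (420x560x3 uint8, red, green, blue), "fx", "fy", "cx", "cy" (pixels), "k1" (the pictures are not rectified: a ray, as slopes to the right and down, at radius r is drawn at 1 + k1 r^2 times it, then the intrinsics apply), "R" (3x3) and "t" (3): a world point X has camera coordinates R X + t; the wrist camera has in their place "T_tool_cam" (4x4, takes a point from camera to tool coordinates, whose origin is the TCP and whose axes are the flange's). Camera axes: x right, y down, z forward; pixel columns grow to the right and rows downward; lengths in m; the calibration is good to about 2 mm. A picture is of the moment at which its call begins: read the wrist's pose just before it. There is no depth.
A pose or a line that the arm cannot do raises arm.IKError and nothing moves.
- arm.close_job(): hands the job in; it is judged then, once.
Readings, each from a call of its own:
- arm.current_t(): time.
- arm.current_qpos(): joint angles.
- arm.current_dq(): joint speeds.
- arm.current_tau(): joint torques, N m.
- arm.current_position(): TCP position.
- arm.current_tcp_rot(): TCP orientation.
- arm.current_force(): force on the tool from outside, world axes, zero at the start.
- arm.current_torque(): the same for the moment, N m.
- arm.current_finger_gap(): opening from 0.0 (shut) to 1.0 (fully open).
- arm.current_finger_force(): force on a finger pad.
Only numpy, scipy, OpenCV 4.12 (cv2) and the standard library are available. Lean on these libraries where they do the work, as an engineer would, in place of code of your own. Each camera call takes 0.05 s, during which the arm holds its last target. There are 200 camera calls.

TASK

Clamp the small brass gearbox in the quick clamp on the bench: slide the clamp's jaw forward from behind until you feel it hold the gearbox firmly against the fixed anvil, and then flip the over-centre lever across to its other, locked side with a fingertip. Push gently throughout, never leaning hard on the clamp, do not touch the gearbox itself, and leave the parts lying around where they are.

Things in the scene. Friction and masses are not known exactly. Their poses are not given: they have to be found in the camera images.
- fixture: The quick clamp, screwed to the bench: grey base plate 225 x 130 mm, 12 mm thick, from x = -117 to +108 mm. Origin on the bench surface; x runs along the clamp from the jaw (near end) to the anvil (far end), y to the left, z up.
- jaw: Sliding jaw: aluminium carriage 40 mm long, 52 wide, top 48 mm above the bench; axes as the fixture's, origin on the bench under its middle. Slides along x, 85 mm in all, against about 6 N of friction, and stays where left. In front, on a spindle, an 84 mm wide pressure plate on a spring (4 N/mm, 6 mm of give). Its face is 42 to 60 mm ahead of the origin, as the spindle happens to be screwed: not measured.
- jaw_push (a point): Middle of the rear face of the steel push plate at the jaw's near end, 45 mm above the bench; the plate is 48 mm wide and reaches from 16 to 62 mm above the bench. Push it along the fixture's +x; once the gearbox is pinched against the anvil the push rises above the friction. More than 18 N from the robot damages the clamp.
- anvil_face (a point): Middle of the clamping face of the fixed anvil, an aluminium block 96 mm wide, top 43 mm above the bench, at the clamp's far end (x = +80 mm in the fixture's frame). The gearbox is home when its far side touches this face.
- lever (a joint): Angle (rad) of the lever on the jaw, swinging across the clamp about an axis along x, 55 mm above the bench: 0 = open, leaning 45 degrees right (-y), 0.785 upright, 1.57 = locked, 45 degrees left (+y). Push the knob along its arc (rising at first; a level push jams): about 4 N at first, less towards upright, then it snaps over onto a hard stop. Flipping moves the pressure plate 2.5 mm forward.
- lever_knob (a point): Centre of the black ball, 18 mm across, at the end of the lever, 60 mm from its pivot; 97 mm above the bench when the lever is open or locked, 115 mm when upright.
- gearbox: The workpiece: small gearbox in a brass U-bracket with a silver motor at one end, 36 mm (x) by 103 mm (y) by 28 mm high, standing loose on the clamp's base plate between pressure plate and anvil, its length across the clamp. Origin under the middle of its bracket.
- bogie: Bystander: geared axle set with grey wheels, 70 x 69 x 31 mm, loose on the bench right of the clamp; origin under its middle.
- receiver: Bystander: black box, 38 x 61 x 17 mm, loose on the bench left of the clamp; origin under its middle.
- resin_plate: Bystander: brass plate 44 x 112 mm with a dark block on it, 20 mm high, loose on the bench at the left; origin under its middle.
- clip: Bystander: small brass terminal clip with a cross pin, 19 x 25 x 12 mm, loose on the bench at the right; origin under its middle.
There are look-alikes about, which are no part of the job. Leave any purple or turquoise look-alike of the gearbox alone.

How it is judged:
On the way, in this order (a step that is already met when the one before it is completed fails the run):
1. with the lever still open, the jaw presses on the gearbox with more than 2 N, which is against the anvil (contact force between gearbox and jaw above 2 N and value of joint lever below 0.5 rad and x of gearbox in the frame of fixture above 0.059 m), for 0.2 s.
2. the lever has been flipped over to its locked side (value of joint lever above 1.4 rad), for 0.2 s.
At the end, for the whole second after the job is handed in: The lever lies on its locked side (angle above 1.45 rad); the jaw clamps the gearbox with more than 3 N; the gearbox stands upright (within 0.08 rad) and at rest on the base plate, its far side within 3 mm of the anvil face and within 15 mm of the clamp's centre line (value of joint lever above 1.45 rad and contact force between gearbox and jaw above 3 N and x of gearbox in the frame of fixture between 0.059 and 0.065 m and y of gearbox in the frame of fixture between -0.015 and 0.015 m and angle between gearbox's own z axis and vertical below 0.08 rad and linear speed of each of gearbox, jaw below 0.01 m/s); the robot touches nothing.
It fails at once if the robot pushes on the clamp's jaw, lever or base with more than 18 N (contact force between any of the fingers, the arm and fixture above 18 N).
It fails at once if the robot touches the gearbox (contact force between any of the fingers, the arm and gearbox above 0.5 N).
It fails at once if a part lying around is moved by more than 15 mm (distance of any of bogie, receiver, resin_plate, clip from where it was at the start of the episode above 0.015 m).
It also fails if it takes over 51 s, if anything falls off the work surface, if the arm or the gripper's body presses on something with over 40 N, if the wrist force passes 120 N, or if a joint passes its speed limit or range.

## Working session

There is one attempt and no reset: what is moved stays moved. The work goes in short steps, each a Python script; the robot and the scene stay as the last script left them, time stands still between calls to the robot, and variables do not carry over. Pictures are saved under pics/ and viewed, at most 10 in all, crops included, and the job is handed in when it is done.

```bash
mkdir -p pics; ls; python3 - <<'E'
from bench import arm,claw,solver,viewer
import cv2,numpy as np
for n in ("scene","top"):
    c=viewer.read_camera(n); cv2.imwrite(f"pics/{n}0.png",c["img"][:,:,::-1])
    print(n,{k:np.round(c[k],4).tolist() for k in c if k!="img"})
print(arm.current_t(),arm.current_tcp_rot(),arm.grip_depth,viewer.read_camera("wrist")["T_tool_cam"])
E
```

```text
pics
scene {'fx': 389.1964, 'fy': 389.1964, 'cx': 279.1113, 'cy': 209.3089, 'k1': -0.0102, 'R': [[-0.8537, -0.5201, -0.0252], [-0.2106, 0.3891, -0.8968], [0.4762, -0.7603, -0.4418]], 't': [0.4853, 0.1991, 0.7356]}
top {'fx': 401.6556, 'fy': 401.6556, 'cx': 275.7277, 'cy': 204.0223, 'k1': -0.0657, 'R': [[-0.0054, -0.9997, 0.0254], [-0.9981, 0.0038, -0.0617], [0.0616, -0.0257, -0.9978]], 't': [-0.0009, 0.5323, 0.9081]}
0.1 [-2.30781214e-01  9.73005406e-01  6.73333806e-04 -2.42023958e-04] 0.0187 [[-1.16603776e-03 -9.60595592e-01 -2.77947385e-01  6.98101938e-02]
 [ 9.99998816e-01 -8.41019380e-04 -1.28857794e-03 -9.56877052e-04]
 [ 1.00404315e-03 -2.77948558e-01  9.60595436e-01 -1.43246274e-01]
 [ 0.00000000e+00  0.00000000e+00  0.00000000e+00  1.00000000e+00]]
```

View pics/top0.png

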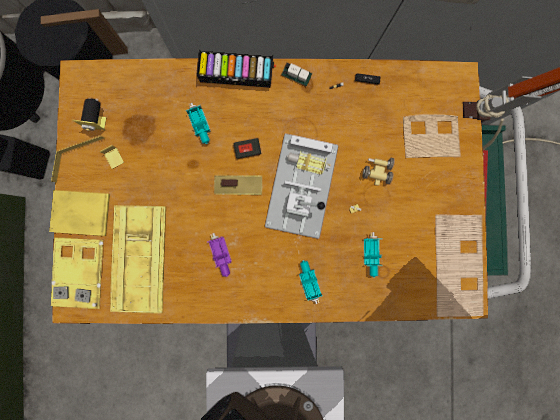

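View pics/scene0.png

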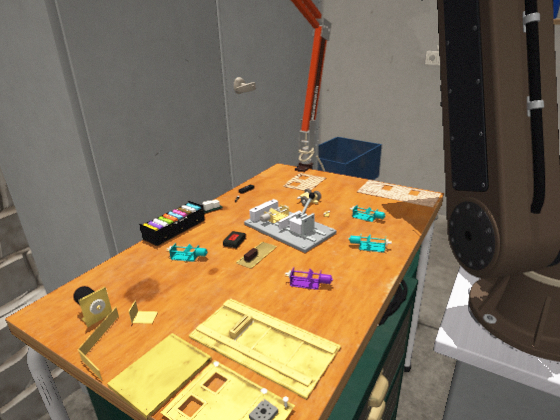

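The top view shows the clamp at about (302,186), with its plate corners near (285,134), (338,143), (319,237) and (265,228). The lever knob is at (321,205), on the right, so the lever is open. The brass gearbox is at (310,162). The turquoise and purple look-alikes stand well clear.

```bash
cat > h.py <<'E'
from bench import arm,claw,solver,viewer
import cv2,numpy as np
from scipy.spatial.transform import Rotation as Ro
def ray(c,uv,R=None,o=None):
    K=np.array([[c["fx"],0,c["cx"]],[0,c["fy"],c["cy"]],[0,0,1]])
    p=cv2.undistortPoints(np.array(uv,float).reshape(-1,1,2),K,np.array([c["k1"],0,0,0,0.]))[:,0]
    d=np.c_[p,np.ones(len(p))]
    if R is None: R=np.array(c["R"]).T; o=-R@np.array(c["t"])
    return o,d@R.T
def onplane(c,uv,z,R=None,o=None):
    o,d=ray(c,uv,R,o); return o+d*((z-o[2])/d[:,2])[:,None]
E
python3 - <<'E'
from h import *
c=viewer.read_camera("top"); im=c["img"]
hsv=cv2.cvtColor(im,cv2.COLOR_RGB2HSV)
m=((hsv[:,:,1]<60)&(hsv[:,:,2]>90)).astype(np.uint8)
r=np.zeros_like(m); r[125:250,255:350]=m[125:250,255:350]
r=cv2.morphologyEx(r,cv2.MORPH_OPEN,np.ones((3,3)))
cs=max(cv2.findContours(r,0,2)[0],key=cv2.contourArea)
h=cv2.convexHull(cs)[:,0]
P=onplane(c,h,0.012)[:,:2]
rc=cv2.minAreaRect((P*1000).astype(np.float32)); B=cv2.boxPoints(rc); print(rc); print(B)
k=((im.max(2)<45)).astype(np.uint8); kk=np.zeros_like(k); kk[190:220,305:335]=k[190:220,305:335]
ys,xs=np.nonzero(kk); print("knob",xs.mean(),ys.mean(),len(xs),onplane(c,[[xs.mean(),ys.mean()]],0.097))
cr=cv2.resize(im[120:250,245:395],None,fx=5,fy=4.6,interpolation=cv2.INTER_CUBIC)
cr=cv2.resize(im[120:250,245:400],None,fx=4.6,fy=4.6,interpolation=cv2.INTER_CUBIC)
cv2.imwrite("pics/crop0.png",cr[:,:,::-1])
E
```

```text
((576.2587890625, -63.52606964111328), (129.0430450439453, 225.2165069580078), 77.63078308105469)
[[ 452.44327  -102.42801 ]
 [ 672.43195  -150.67177 ]
 [ 700.07434   -24.62413 ]
 [ 480.08563    23.619629]]
knob 320.75757575757575 205.15151515151516 33 [[ 0.52459987 -0.09624064  0.097     ]]
```

View pics/crop0.png

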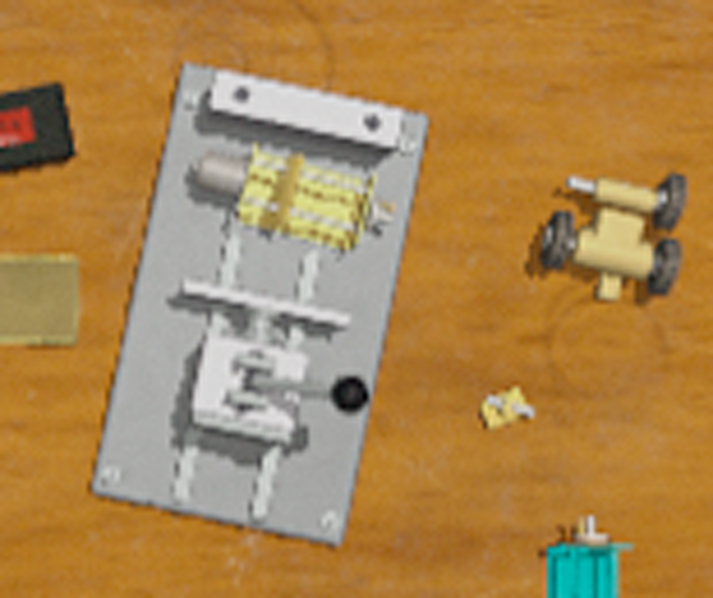

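The crop shows that the rectangle fit matches the plate size (129 x 225 mm). The knob agrees too, at y = -43 mm in the fixture frame. The jaw sits at x ≈ -48 mm, and the gap to the gearbox and then the anvil is clear. Next I check IK and make the approach.

```bash
cat >> h.py <<'E'
yaw=np.arctan2(-48.24,219.99)
F=Ro.from_euler('z',yaw).as_matrix(); O=np.array([.5763,-.0635,0])+F@[.0045,0,0]
def W(p): return O+F@np.array(p,float)
def L(p): return F.T@(np.array(p)-O)
D=np.array([[-1,0,0],[0,1,0],[0,0,-1.]])
def Q(tilt=0): return Ro.from_matrix(F@Ro.from_euler('x',tilt).as_matrix()@D).as_quat()
def lev(a,x,gap,r=.050,tilt=None):   # TCP pose beside the lever at angle a
    f=a-np.pi/4; u=np.array([0,np.sin(f),np.cos(f)]); t=np.array([0,np.cos(f),-np.sin(f)])
    return W(np.array([x,0,.055])+r*u-(.009+.0145+gap)*t), Q(-f if tilt is None else tilt)
def st(): return arm.current_t(),np.round(L(arm.current_position()),4),np.round(F.T@arm.current_force(),2)
E
python3 - <<'E'
from h import *
for x in (-.02,.01):
  for a in (0,.4,.8,1):
    q=solver.inverse_kinematics(*lev(a,x,.02)); print(x,a,None if q is None else np.round(q,2))
c=viewer.read_camera("top")
print("gearbox",L(onplane(c,[[311.3,162.8]],.028)[0]))
claw.set_gripper(0.0,20)
arm.move_ptp(W([-.115,0,.16]),Q()); print(st(),np.round(arm.current_qpos(),2))
arm.move_straight(W([-.115,0,.047]),feed=.1); print(st())
w=viewer.read_camera("wrist"); cv2.imwrite("pics/w1.png",w["img"][:,:,::-1])
s=viewer.read_camera("scene"); cv2.imwrite("pics/s1.png",cv2.resize(s["img"][160:270,210:370],None,fx=4.5,fy=4.5,interpolation=cv2.INTER_CUBIC)[:,:,::-1])
E
```

```text
-0.02 0 [-0.45  0.55 -0.08 -0.8  -1.28 -0.96]
-0.02 0.4 [-0.16  0.37 -0.23 -0.46 -1.   -1.38]
-0.02 0.8 [ 0.18  0.29 -0.41  0.02 -0.88 -1.97]
-0.02 1 [ 0.31  0.3  -0.48  0.24 -0.91 -2.25]
0.01 0 [-0.44  0.58 -0.02 -0.8  -1.29 -0.99]
0.01 0.4 [-0.16  0.4  -0.16 -0.45 -1.03 -1.39]
0.01 0.8 [ 0.16  0.33 -0.35  0.02 -0.9  -1.95]
0.01 1 [ 0.28  0.35 -0.41  0.24 -0.93 -2.22]
gearbox [ 0.04880639 -0.0105888   0.028     ]
(3.1417, array([-0.1147, -0.0003,  0.1601]), array([0.03, 0.88, 0.63])) [ 0.33  0.08 -0.53  0.   -0.96 -2.12]
(4.425, array([-0.1146,  0.0002,  0.0475]), array([ 0.21, -1.1 , -0.11]))
```

View pics/s1.png

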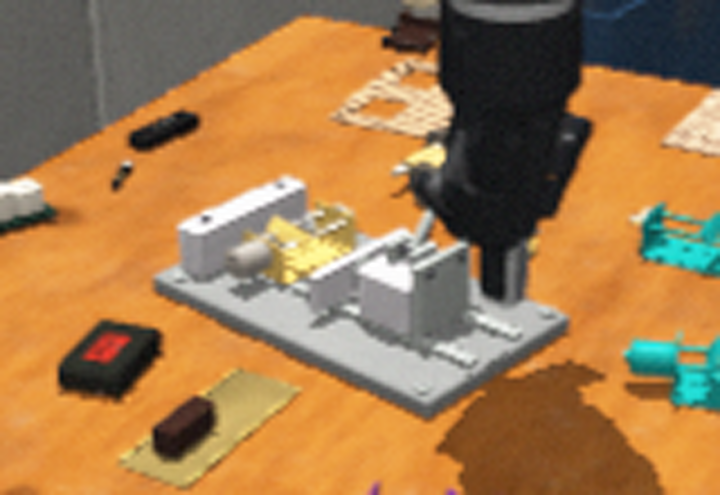

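The scene crop shows the shut fingers standing just behind the push plate, with the way ahead clear. I'll raise the tip slightly for knob clearance and push with a guard.

```bash
python3 - <<'E'
from h import *
arm.move_straight(W([-.113,0,.052]),feed=.05)
print(st())
g=arm.move_straight(W([-.06,0,.052]),feed=.025,guard=3.5); print(g,st())
g=arm.move_straight(W([.01,0,.052]),feed=.025,guard=11); print(g,st())
c=viewer.read_camera("top"); cv2.imwrite("pics/t2.png",cv2.resize(c["img"][120:250,245:400],None,fx=4.6,fy=4.6,interpolation=cv2.INTER_CUBIC)[:,:,::-1])
E
```

```text
(4.7833, array([-0.1124,  0.0003,  0.0526]), array([-0.29, -0.24, -0.17]))
True (6.0167, array([-0.0831, -0.0002,  0.0515]), array([-0.59, -0.03, -0.74]))
True (8.125, array([-0.033 , -0.0008,  0.0508]), array([0.12, 0.59, 0.58]))
```

View pics/t2.png

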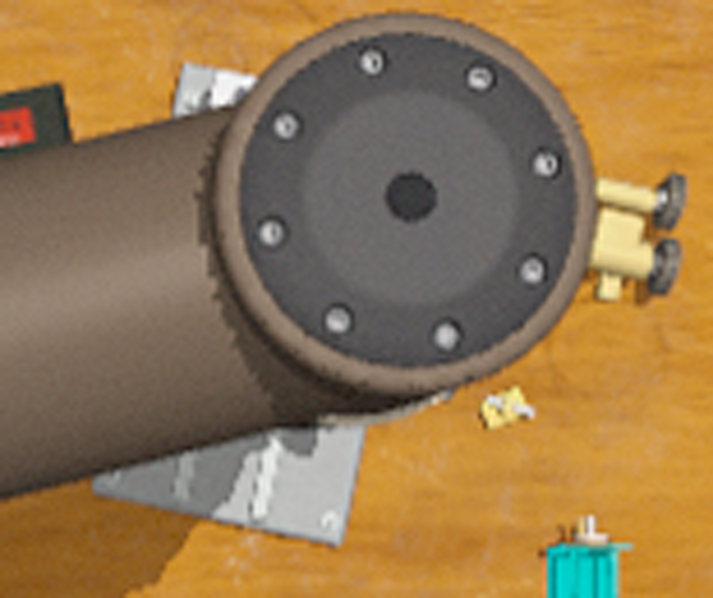

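The view is blocked by the arm. The guard tripped after 50 mm of jaw travel. I'll back off and look.

```bash
python3 - <<'E'
from h import *
p=L(arm.current_position())
arm.move_straight(W([p[0]-.03,0,.056]),feed=.08)
arm.move_straight(W([p[0]-.06,0,.17]),feed=.2)
P,q=lev(0,.002,.07,r=.08)
arm.move_ptp(P,q); print(st())
c=viewer.read_camera("top"); cv2.imwrite("pics/t3.png",cv2.resize(c["img"][120:250,245:400],None,fx=4.6,fy=4.6,interpolation=cv2.INTER_CUBIC)[:,:,::-1])
c=viewer.read_camera("scene"); cv2.imwrite("pics/s3.png",cv2.resize(c["img"][160:270,210:370],None,fx=4.5,fy=4.5,interpolation=cv2.INTER_CUBIC)[:,:,::-1])
E
```

```text
(10.5167, array([ 0.0014, -0.1223,  0.0446]), array([1.05, 1.42, 0.83]))
```

View pics/t3.png

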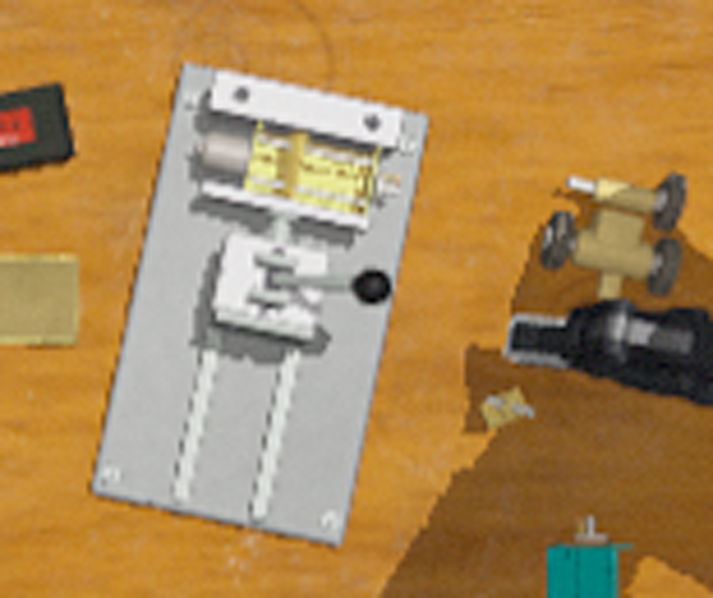

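View pics/s3.png

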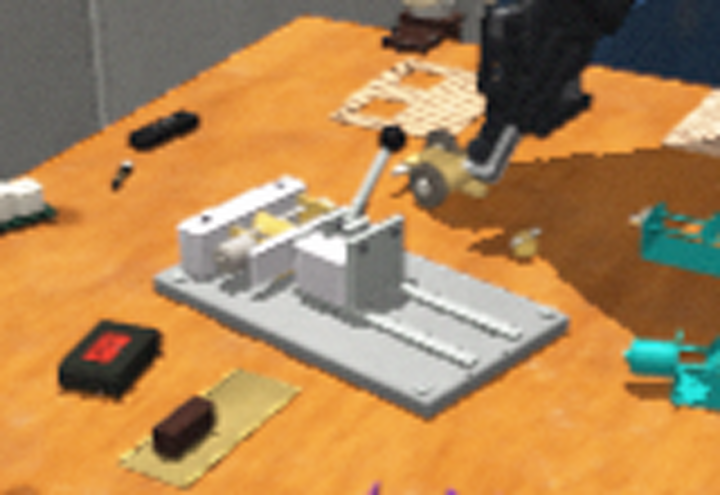

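The gearbox is now pinched between the plate and the anvil, with the knob at crop (372,287) and the lever still open. The bystanders have not moved. Now the lever: I push its knob along the arc and turn the tool with it.

```bash
python3 - <<'E'
from h import *
c=viewer.read_camera("top"); k=(c["img"].max(2)<45).astype(np.uint8); kk=np.zeros_like(k); kk[170:195,315:337]=k[170:195,315:337]
ys,xs=np.nonzero(kk); kn=L(onplane(c,[[xs.mean(),ys.mean()]],.097)[0]); print("knob",kn,len(xs))
x=kn[0]
P,q=lev(0,x,.015); arm.move_straight(P,q,feed=.08,guard=6); print(st())
P,q=lev(0,x,-.006); g=arm.move_straight(P,q,feed=.02,guard=2); print("touch",g,st())
gap=.0 if not g else None
f=-np.pi/4; t=np.array([0,np.cos(f),-np.sin(f)])
u=np.array([0,np.sin(f),np.cos(f)])
gap=-(L(arm.current_position())-[x,0,.055])@t-.0235; print("gap",gap)
for a in np.arange(.1,1.01,.1):
    P,q=lev(a,x,gap); g=arm.move_straight(P,q,feed=.03,guard=8); print(round(a,2),g,st())
    if g: break
c=viewer.read_camera("scene"); cv2.imwrite("pics/s4.png",cv2.resize(c["img"][140:270,210:370],None,fx=4.5,fy=4.5,interpolation=cv2.INTER_CUBIC)[:,:,::-1])
E
```

```text
knob [ 0.00226154 -0.0425305   0.097     ] 32
(11.6, array([ 0.0022, -0.0629,  0.063 ]), array([ 0.5 , -0.55, -0.32]))
touch True (12.4, array([ 0.0022, -0.0509,  0.0747]), array([ 0.33, -1.88, -0.91]))
gap -0.0014022421859471515
0.1 False (12.7417, array([ 0.0023, -0.0485,  0.0802]), array([ 0.76, -2.99, -0.63]))
0.2 False (13.075, array([ 0.0023, -0.0457,  0.0846]), array([ 0.85, -4.13,  0.44]))
0.3 True (13.35, array([ 0.0023, -0.0442,  0.0884]), array([ 1.39, -3.  , -0.63]))
```

View pics/s4.png

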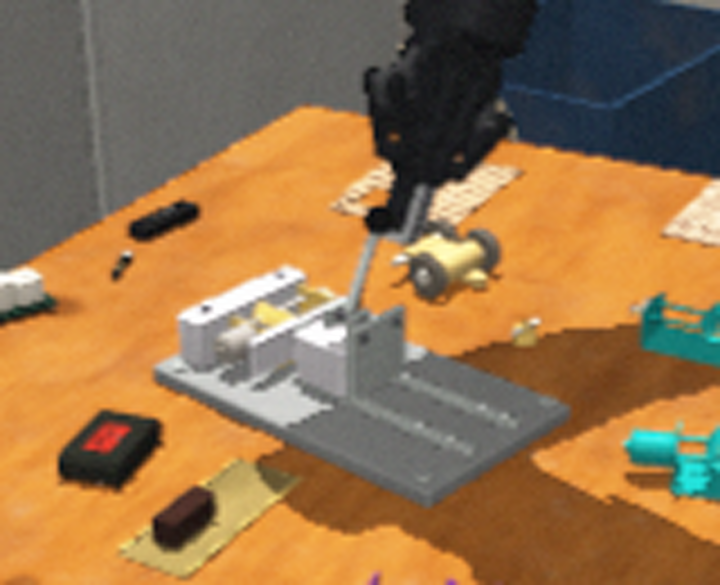

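The finger lies alongside the knob and the lever is moving, reading about 3–4 N. The guard probably tripped on a transient, so I continue more slowly.

```bash
python3 - <<'E'
from h import *
x=.0023; gap=-.0014
for a in (.3,.4,.5,.6,.7,.8,.9,1.0):
    P,q=lev(a,x,gap); g=arm.move_straight(P,q,feed=.015,guard=10); print(round(a,2),g,st())
    if g: break
E
```

```text
0.3 False (13.65, array([ 0.0023, -0.0435,  0.0885]), array([ 1.69, -3.66,  0.4 ]))
0.4 False (14.1667, array([ 0.0022, -0.0388,  0.0932]), array([-0.13, -4.01,  1.3 ]))
0.5 False (14.6833, array([ 0.002 , -0.0351,  0.0966]), array([ 0.07, -2.13,  1.37]))
0.6 False (15.2, array([ 0.002 , -0.0308,  0.0998]), array([ 0.22, -1.53,  1.05]))
0.7 False (15.7167, array([ 0.0021, -0.0262,  0.1027]), array([-0.21, -0.98, -0.16]))
0.8 False (16.2333, array([ 0.0022, -0.0213,  0.1051]), array([-0.26, -1.09,  0.18]))
0.9 False (16.75, array([ 0.0022, -0.0162,  0.1071]), array([ 0.3 ,  0.22, -0.43]))
1.0 False (17.2667, array([ 0.0022, -0.011 ,  0.1084]), array([-0.48, -0.2 ,  0.21]))
```

Force has dropped to zero past upright, so it looks snapped over. I'll retreat and check.

```bash
python3 - <<'E'
from h import *
p=L(arm.current_position())
arm.move_straight(W([p[0],p[1]-.03,p[2]+.06]),feed=.15)
arm.move_straight(W([p[0]-.02,p[1]-.15,p[2]+.12]),Q(),feed=.2); print(st())
arm.move_straight(W([p[0]-.02,p[1]-.24,p[2]+.12]),feed=.2); print(st())
c=viewer.read_camera("top"); k=(c["img"].max(2)<45).astype(np.uint8)
s=viewer.read_camera("scene")
a=cv2.resize(c["img"][120:250,235:400],(660,520))
b=cv2.resize(s["img"][160:270,210:370],(0,0),fx=2.3,fy=2.3)
cv2.imwrite("pics/t5.png",a[:,:,::-1])
kk=np.zeros_like(k); kk[165:195,272:300]=k[165:195,272:300]; ys,xs=np.nonzero(kk)
if len(xs): print("knob",L(onplane(c,[[xs.mean(),ys.mean()]],.097)[0]),len(xs))
E
```

```text
(18.6917, array([-0.0182, -0.1607,  0.2273]), array([-0.37,  0.06, -1.31]))
(19.2917, array([-0.0179, -0.2504,  0.2276]), array([ 0.11, -0.23,  0.74]))
knob [-0.00055068  0.04174151  0.097     ] 26
```

View pics/t5.png

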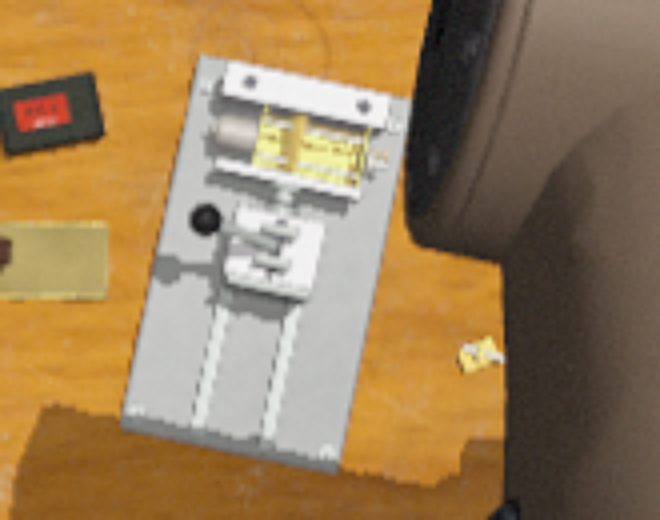

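The knob is at crop (206,219), or y = +42 mm in the fixture frame, so the lever is locked. The gearbox is held flat against the anvil and the robot is clear. Handing in.

```bash
python3 - <<'E'
from h import *
arm.pause(.3); print(arm.close_job(),arm.current_t())
E
```

```text
the job is handed in; nothing more can be done
the job is handed in; nothing more can be done
```

The job is handed in: the jaw pinches the gearbox against the anvil, the lever is flipped to its locked side and the robot is clear of everything; I didn't measure the clamping force directly, and no verdict came back.

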